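# Slide the drill-bit case through to the stop

## Robot

A 6-joint arm with a two-finger parallel gripper is mounted at the origin on the work surface. World frame = base frame: x ahead of the robot, y to its left, z up, the work surface at z = 0. Lengths are in m, angles in rad, forces in N, time in s.
With the tool pointing down it reaches from about 0.35 to 0.975 m from the base axis. Payload 4.9 kg.
Tool frame: the origin (TCP) lies midway between the tips of the shut fingers; the grasp point (between the pads) lies ctrl.grip_depth behind it (ctrl.grip_depth is the distance from the TCP to the grasp point, in m); y points along the fingers, z is the direction in which the jaws open and shut, and the axes are right-handed (so a half turn about y gives the same grasp; the last joint's range is limited). The gripper opens to 85 mm and grips with 20 to 120 N. Pads are 22 mm wide; open, the fingers measure 114 mm over their backs; the gripper's body (76 mm by 85 mm) begins 54 mm behind the grasp point. The pads swing forward as they close: fully open they stand 13 mm farther back than shut.
Start: joints at [-1.425, 0.053, 1.613, -0, 1.476, -0.119], TCP at [0.164, -0.603, 0.231] pointing down, gripper open.
Joint ranges: [-3.01, 3.01], [-1.01, 2.22], [0.06, 2.58], [-1.02, 4.17], [0.09, 2.62], [-3.14, 3.14]. Speed limits (rad/s): [2.57, 2.57, 3.14, 3.14, 3.14, 3.14].

## Interface

Orientations are given as a rotation vector (axis times angle).
In Python, from station import ctrl gives the robot as it stands.
- The arm moves only by the tool jog_arm, never from a script. Its argument "moves" is a list of rows, each a list of 6 numbers: the shift along the tool's x, y, z in mm, then the turn, a rotation vector about the tool's x, y, z in rad. In form: [[x, y, z, wx, wy, wz], ...]. A call has 1 to 12 rows; each row shifts and turns the commanded pose from where the row before left it, along the tool's axes as they then stand; what a row does not reach is not made up. A row lasts 1/10 s, in which the tool goes at most 50 mm and 8.59 degrees, less where a joint would pass 70% of its speed; a pose out of reach is approached as far as the arm can. A call is refused whole if a number of a shift passes 50 or a number of a turn 0.15, either way. A call with a gripper value outside its range is refused whole. "grip" is the finger opening in mm, from 0 to 85.4, set as the call begins (left out, the last holds). The fingers move at their own pace and stop on an object; "grip_force" is the grip in N (left out, the last holds). Time passes only in rows, so rows that do not move let the fingers close. It gives the time, the measured TCP pose, the force and the opening at its end, in the units of the state.
- ctrl.get_obs(): the state, without advancing time (a new reading comes with each control period).
- ctrl.get_image(name): name is "scene" or "top"; returns the picture (384x512x3 uint8, red, green, blue); there is no depth.
- ctrl.camera_params(name): a dict with "fx", "fy", "cx", "cy" (pixels), "D" ([k1, k2, p1, p2, k3] as OpenCV has them; the pictures are not rectified), "pose" (4x4, takes a point from camera to world coordinates). Camera axes: x right, y up, looking along -z (the intrinsics and any distortion apply to the point x, -y, -z); pixel columns grow to the right and rows downward; lengths in m; the calibration is good to about 2 mm. A picture is of the moment at which its call begins. camera_params takes no time and is no camera call.
- ctrl.finish_job(): hands the job in, once; it reports no verdict.
The state is a dict: "t": time; "q": joint angles; "dq": joint speeds; "effort": joint torques, N m; "tool_pos": TCP position; "tool_rot": TCP orientation; "contact_force": force on the tool from outside, world axes, zero at the start; "wrist_torque": the same for the moment, N m; "opening": finger opening in m.
Only numpy, scipy, OpenCV 4.12 (cv2) and the standard library are available. Lean on these libraries where they do the work, as an engineer would, in place of code of your own. Each camera call takes 0.05 s, during which the arm holds its last target. There are 200 camera calls.

## Task

Put the drill-bit case away: with the fingers, push it along the bench through the narrow gap between the bolted-down battery charger and the power strip, until it is right through and its leading end lies flush against the wooden batten behind them. Push it only, keeping it flat on the bench: do not lift it. Leave the screwdriver, the cup, the tape measure and the jar of screws where they are.

Things in the scene. Friction and masses are not known exactly. Their poses are not given: they have to be found in the camera images.
- bit_case: loose flat grey plastic drill-bit case with a black seam and black top panel, 54 mm wide (its x), 90 mm long (its y), 28 mm high, 0.25 to 0.5 kg, lying flat on the bench; origin at the centre of its underside. Starts in front of the gap on the robot's right (-y side), up to 35 mm off the gap's centre line and turned up to 0.4 rad from the gap's direction; its vertical edges are rounded by 3 mm.
- charger: black battery charger bolted to the bench on the near (robot) side of the gap, 90 (x) x 60 (y) x 42 mm high, vertical edges rounded by 5 mm; origin at the centre of its underside. It does not move. Its yaw differs from run to run (within 0.25 rad).
- power_strip: aluminium power strip with three white sockets, screwed to the bench on the far side of the gap, 200 (x) x 60 (y) x 42 mm high, vertical edges rounded by 5 mm; origin at the centre of its underside. It does not move; its axes are parallel to the charger's.
- gap (a point): middle of the gap between charger and power strip, at bench height. The gap is 60 mm wide along this frame's x (from x = -30 to +30 mm) and 60 mm deep along its y (y = -30 to +30 mm). The case goes through in the +y direction of this frame (to the robot's left).
- batten: pale wooden batten screwed to the bench across the way behind the gap, 150 (x) x 20 (y) x 26 mm high, parallel to the charger; origin at the centre of its underside. The face that the case must meet is 10 mm from its origin on its -y side. It does not move; that face is 127 to 155 mm past the middle of the gap.
- screwdriver: bystander: loose screwdriver, 180 mm long, lying behind the batten with its shaft along its own x; origin under its middle
- cup: bystander: loose white cup, 72 mm across the rim, 85 mm high, near the charger on the robot's left; origin at the centre of its underside
- tape_measure: bystander: loose black and steel tape measure, 66 x 36 x 60 mm high, beyond the power strip on the robot's left; origin at the centre of its underside
- screw_jar: bystander: loose glass jar with steel lid, 60 mm across, 75 mm high, near the power strip on the robot's right; origin at the centre of its underside
Not all that is in view belongs to the job. Leave any pink look-alike of the bit_case alone.

How it is judged:
By the outcome, as a careful person would: the job done as asked, in the order asked, and still so for the second after the job is handed in, with the robot touching nothing.
It also fails if it takes over 58 s, if anything falls off the work surface, if the arm or the gripper's body presses on something with over 40 N, if the wrist force passes 120 N, or if a joint passes its speed limit or range.

## Working session

There is one attempt and no reset: what is moved stays moved. The work goes in short steps, Python scripts to look and compute and a tool call to move; the robot and the scene stay as the last step left them, time stands still between calls to the robot, and variables do not carry over. Pictures are saved under pics/ and viewed, about 8 in all and at most 12, crops included, and the job is handed in when it is done.

Besides the shell and the picture viewer there is one more tool, called after "Emit:" as name(argument=value, ...), one argument or row to a line, values as JSON. jog_arm: Moves the arm, as the interface text tells. Its arguments: {"type":"object","properties":{"moves":{"type":"array","items":{"type":"array","items":{"type":"number"}}},"grip":{"type":"number"},"grip_force":{"type":"number"}},"required":["moves"]}

```bash
mkdir -p pics; cat > h.py <<'E'
import numpy as np, cv2
from station import ctrl
def snap(name,fn,crop=None,s=1):
    im=ctrl.get_image(name)[:,:,::-1]
    cv2.imwrite('pics/raw_'+fn,im)
    if crop: a,b,c,d=crop; im=im[b:d,a:c]
    cv2.imwrite('pics/'+fn,cv2.resize(im,None,fx=s,fy=s,interpolation=cv2.INTER_CUBIC))
def K(n):
    p=ctrl.camera_params(n); return p,np.array([[p['fx'],0,p['cx']],[0,p['fy'],p['cy']],[0,0,1.]]),np.array(p['D'],float),np.array(p['pose'])
def px2w(n,pts,z):
    p,k,D,T=K(n); u=cv2.undistortPoints(np.array(pts,float).reshape(-1,1,2),k,D)[:,0]
    d=np.c_[u[:,0],-u[:,1],-np.ones(len(u))]@T[:3,:3].T; o=T[:3,3]
    return o+d*((z-o[2])/d[:,2])[:,None]
def w2px(n,P):
    p,k,D,T=K(n); c=(np.array(P,float)-T[:3,3])@T[:3,:3]
    return cv2.projectPoints((c*[1,-1,-1]).reshape(-1,1,3),np.zeros(3),np.zeros(3),k,D)[0][:,0]
E
python3 - <<'E'
from h import *
snap('top','top0.png',None,1.5); snap('scene','scene0.png',None,1.5)
o=ctrl.get_obs(); print({k:np.round(v,3) for k,v in o.items()}, ctrl.grip_depth)
for n in('top','scene'): print(K(n)[3].round(3), K(n)[1].round(0).tolist())
E
```

```text
{'t': np.float64(0.1), 'q': array([-1.425,  0.053,  1.614,  0.   ,  1.476, -0.119]), 'dq': array([-0.002, -0.003, -0.003,  0.   ,  0.001,  0.001]), 'effort': array([-0.0000e+00, -3.9490e+01, -3.7136e+01, -0.0000e+00,  4.0000e-03,
        0.0000e+00]), 'tool_pos': array([ 0.163, -0.603,  0.23 ]), 'tool_rot': array([-0.277,  2.082, -2.078]), 'contact_force': array([ 0.607, -0.768, -0.289]), 'wrist_torque': array([0.021, 0.005, 0.047]), 'opening': np.float64(0.086)} 0.0187
[[-0.053  0.977 -0.205  0.395]
 [-0.999 -0.052  0.007  0.018]
 [-0.004  0.205  0.979  1.078]
 [ 0.     0.     0.     1.   ]] [[429.0, 0.0, 264.0], [0.0, 429.0, 196.0], [0.0, 0.0, 1.0]]
[[-0.412 -0.536  0.737  1.48 ]
 [ 0.911 -0.222  0.348  0.432]
 [-0.023  0.815  0.58   0.728]
 [ 0.     0.     0.     1.   ]] [[445.0, 0.0, 252.0], [0.0, 445.0, 196.0], [0.0, 0.0, 1.0]]
```

View pics/top0.png

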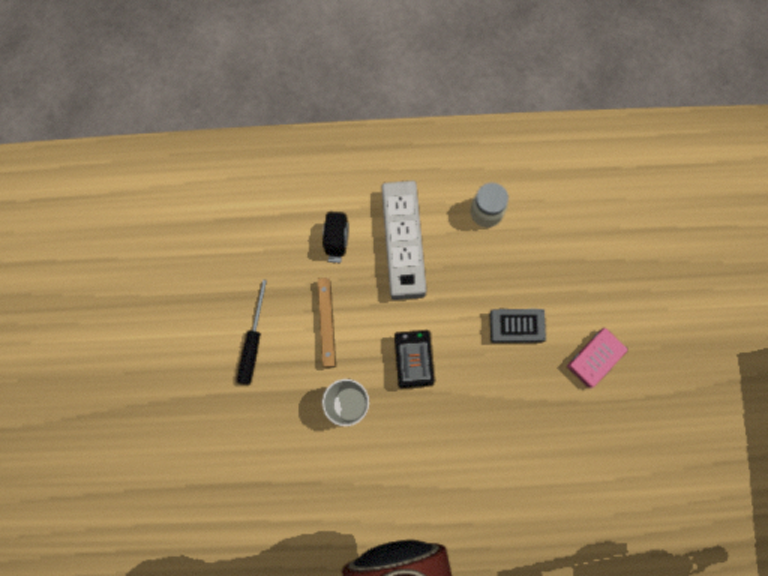

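View pics/scene0.png

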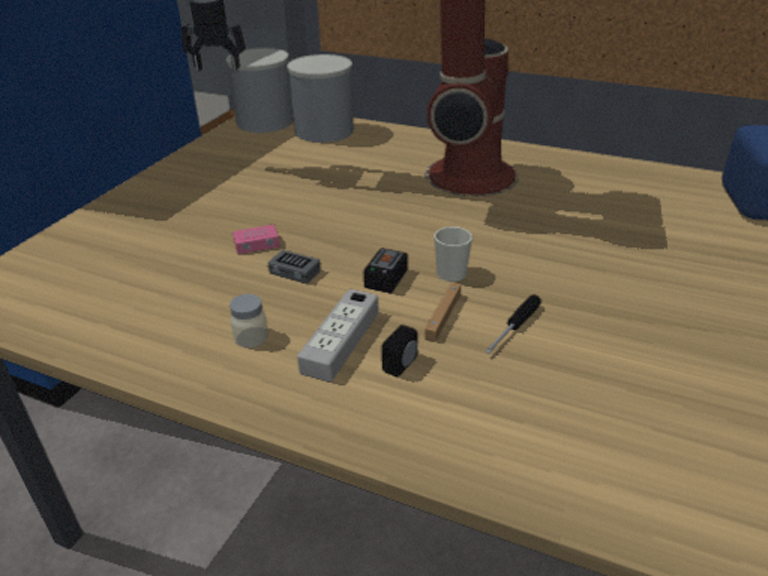

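The top view shows two case-shaped things: a grey one with a black panel at (517,326) and a pink one at (598,358), both in 1.5x pixels. The grey one fits bit_case and the pink one is the look-alike. The charger is at (414,358), the strip at (404,240) and the batten at (327,322). I'll enlarge to confirm and read the corners.

```bash
python3 - <<'E'
import cv2
im=cv2.imread('pics/raw_top0.png')[115:265,200:400]
cv2.imwrite('pics/crop0.png',cv2.resize(im,None,fx=4,fy=4,interpolation=cv2.INTER_CUBIC))
E
```

```text
(no output)
```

View pics/crop0.png

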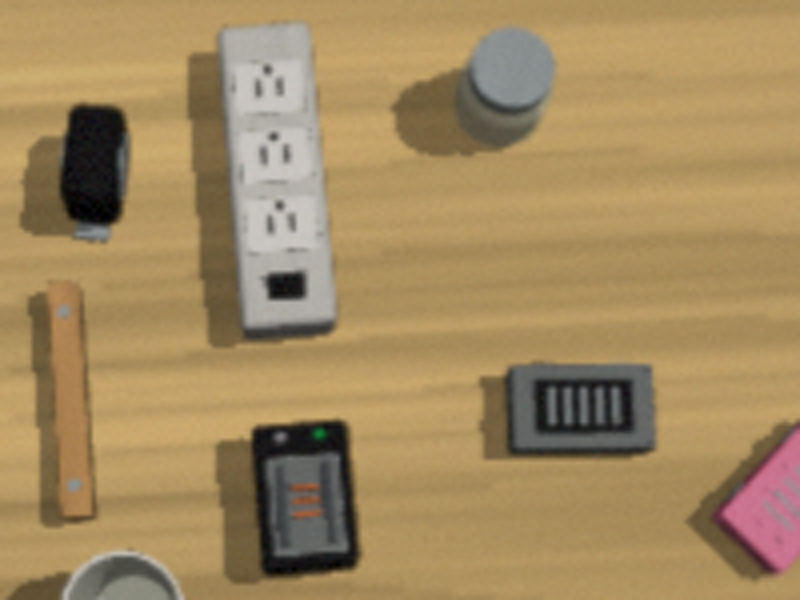

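The crop confirms it: the grey bit_case with its black slotted panel is centred at (582,408). The power strip's near end is at about y=325 to 331 and the charger's far edge at about y=424. The batten runs (63,282) to (80,517), and the pink case is at the right edge.

```bash
cat >> h.py <<'E'
from scipy.optimize import least_squares
def fit(n,pts,sx,sy,z,order='auto'):
    # pts raw px of the corners: (+x,+y),(+x,-y),(-x,-y),(-x,+y)
    L=np.array([[1,1],[1,-1],[-1,-1],[-1,1]])*[sx/2,sy/2]
    w=px2w(n,pts,z)[:,:2]
    def r(p):
        c,s=np.cos(p[2]),np.sin(p[2]); return (L@np.array([[c,s],[-s,c]])+p[:2]-w).ravel()
    R=least_squares(r,[*w.mean(0),0]); return R.x,(R.fun.reshape(-1,2)*1000).round(1)
E
python3 - <<'E'
from h import *
m=lambda P:(np.array(P,float)+.5)/4-.5+[200,115]
S={'strip':([(220,29),(309,22),(336,322),(244,331)],.2,.06,.042),
'charger':([(253,428),(345,421),(357,566),(264,572)],.09,.06,.042),
'case':([(510,368),(651,365),(654,446),(511,448)],.054,.09,.028),
'batten':([(48,283),(79,281),(95,516),(65,519)],.15,.02,.026)}
for k,(P,a,b,z) in S.items():
    x,e=fit('top',m(P),a,b,z); print(k,x.round(4),e.tolist())
E
```

```text
strip [ 0.7082 -0.0059  0.0272] [[1.0, 1.4], [0.9, -1.2], [-1.4, -1.6], [-0.4, 1.4]]
charger [ 0.5039 -0.0115  0.0202] [[1.1, 1.8], [1.0, -1.9], [-0.7, -2.0], [-1.4, 2.0]]
case [ 0.5517 -0.1868 -0.0441] [[2.3, 1.2], [1.2, -0.3], [-1.9, -1.0], [-1.6, 0.1]]
batten [0.5742 0.1294 0.038 ] [[0.2, 0.2], [0.7, -0.2], [-0.5, -0.8], [-0.4, 0.7]]
```

```bash
cat >> h.py <<'E'
from scipy.spatial.transform import Rotation as R_
G=np.array([.5785,-.0095]); Y=.028
def f2w(p): c,s=np.cos(Y),np.sin(Y); return np.array([[c,-s],[s,c]])@np.array(p)/1000+G
def w2f(p): c,s=np.cos(Y),np.sin(Y); return np.array([[c,s],[-s,c]])@(np.array(p)[:2]-G)*1000
def plan(fp,z,jaw):
    "target TCP: gap-frame mm, z mm, jaw axis angle in gap frame; prints turn (tool rotvec) then shift in turned tool axes"
    o=ctrl.get_obs(); A=R_.from_rotvec(o['tool_rot'])
    a=jaw+Y; opts=[]
    for k in (0,np.pi):
        zz=np.array([np.cos(a+k),np.sin(a+k),0]); yy=np.array([0,0,-1.]); 
        B=R_.from_matrix(np.c_[np.cross(yy,zz),yy,zz]); opts.append(((A.inv()*B).as_rotvec(),B))
    for v,B in sorted(opts,key=lambda t:np.linalg.norm(t[0])):
        t=np.r_[f2w(fp),z/1000]; print('turn',v.round(3),'shift mm',(B.inv().apply(t-o['tool_pos'])*1000).round(1),'toolx',B.as_matrix()[:,0].round(2))
    print('t',o['t'].round(2),'now f',w2f(o['tool_pos']).round(1),'z',(o['tool_pos'][2]*1000).round(1),'q',o['q'].round(2),'F',o['contact_force'].round(1),'open',o['opening'])
E
python3 - <<'E'
from h import *
A=R_.from_rotvec(ctrl.get_obs()['tool_rot']).as_matrix(); print(A.round(3))
print('case f',w2f([.5517,-.1868]))
print('pink corner f',w2f(px2w('top',(np.array([[716,518.]])+.5)/4-.5+[200,115],.028)[0]))
plan([-65,-176],150,np.pi/2)
plan([0,-250],150,0)
E
```

```text
[[-0.965 -0.     0.262]
 [-0.262  0.002 -0.965]
 [-0.    -1.    -0.002]]
case f [ -31.75324643 -176.48020099]
pink corner f [-107.57142134 -251.23804231]
turn [ 0.002  0.237 -0.   ] shift mm [-366.5   80.2 -405.3] toolx [-1.   -0.03  0.  ]
turn [-0.    -2.905 -0.003] shift mm [366.5  80.2 405.3] toolx [1.   0.03 0.  ]Traceback (most recent call last):
  File "<stdin>", line 5, in <module>
  File "h.py", line 38, in plan
    print('t',o['t'].round(2),'now f',w2f(o['tool_pos']).round(1),'z',(o['tool_pos'][2]*1000).round(1),'q',o['q'].round(2),'F',o['contact_force'].round(1),'open',o['opening'])
              ^^^^^^^^^^^^
AttributeError: 'float' object has no attribute 'round'
```

Emit:
jog_arm(
  moves=[
    [0,0,0,0,0.118,0],
    [0,0,0,0,0.118,0],
    [-30,5,-33,0,0,0],
    [-30,5,-33,0,0,0],
    [-30,5,-33,0,0,0],
    [-30,5,-33,0,0,0],
    [-30,5,-33,0,0,0],
    [-30,5,-33,0,0,0],
    [-30,5,-33,0,0,0],
    [-30,5,-33,0,0,0],
    [-30,5,-33,0,0,0],
    [-30,5,-33,0,0,0],
  ],
  grip=50,
)

```text
t: 1.3
tool_pos: [0.4546, -0.2629, 0.1807]
tool_rot: [-0.032, 2.207, -2.207]
contact_force: [0.9, 0.1, -0.2]
opening: 0.05
```

```bash
sed -i "s/o\['t'\].round(2)/round(float(o['t']),2)/" h.py; python3 - <<'E'
from h import *
plan([-65,-176],8,np.pi/2)
E
```

```text
turn [0.    0.001 0.   ] shift mm [-65.9 172.7 -73.9] toolx [-1.   -0.03  0.  ]
turn [ 0.    -3.141 -0.   ] shift mm [ 65.9 172.7  73.9] toolx [1.   0.03 0.  ]
t 1.3 now f [-130.9 -249.9] z 180.7 q [-0.67 -0.15  1.9   0.    1.4   0.88] F [ 0.9  0.1 -0.2] open 0.05004001695898888
```

Emit:
jog_arm(
  moves=[
    [-22,0,-37,0,0,0],
    [-22,0,-37,0,0,0],
    [0,35,0,0,0,0],
    [0,35,0,0,0,0],
    [0,35,0,0,0,0],
    [0,30,0,0,0,0],
    [0,25,0,0,0,0],
    [0,10,0,0,0,0],
    [0,0,0,0,0,0],
  ],
)

```text
t: 2.2
tool_pos: [0.4944, -0.1887, 0.0095]
tool_rot: [-0.036, 2.211, -2.206]
contact_force: [-0.6, -0.9, -0.1]
opening: 0.05
```

```bash
python3 - <<'E'
from h import *
plan([-38,-176],8,np.pi/2)
snap('top','t1.png',(220,110,400,260),4)
E
```

```text
turn [0.002 0.001 0.003] shift mm [-51.1   1.5  -0.7] toolx [-1.   -0.03  0.  ]
turn [ 5.000e-03 -3.141e+00 -3.000e-03] shift mm [51.1  1.5  0.7] toolx [1.   0.03 0.  ]
t 2.2 now f [ -89.1 -176.7] z 9.5 q [-0.51  0.08  1.99  0.    1.08  1.04] F [-0.6 -0.9 -0.1] open 0.049951189842394696
```

View pics/t1.png

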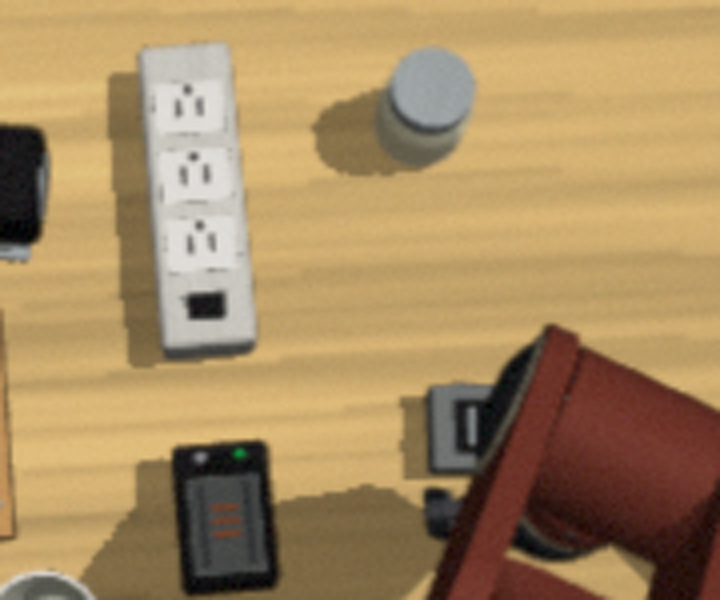

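The left finger shows at (438,512), clear of the case at (460,428) on its near side, and the tool sits square. Now I'll side-push about 51 mm towards +x.

Emit:
jog_arm(
  moves=[
    [-5,0,0,0,0,0],
    [-5,0,0,0,0,0],
    [-5,0,0,0,0,0],
    [-5,0,0,0,0,0],
    [-5,0,0,0,0,0],
    [-5,0,0,0,0,0],
    [-5,0,0,0,0,0],
    [-5,0,0,0,0,0],
    [-4,0,0,0,0,0],
    [-4,0,0,0,0,0],
    [-3,0,0,0,0,0],
    [0,0,0,0,0,0],
  ],
)

```text
t: 3.45
tool_pos: [0.5475, -0.188, 0.0113]
tool_rot: [-0.03, 2.206, -2.206]
contact_force: [-0.4, -0.2, -0.1]
opening: 0.0499
```

```bash
python3 - <<'E'
from h import *
plan([-38,-176],8,np.pi/2)
E
```

```text
turn [-0.     0.001 -0.001] shift mm [ 2.   3.3 -1.5] toolx [-1.   -0.03  0.  ]
turn [-2.000e-03 -3.141e+00  0.000e+00] shift mm [-2.   3.3  1.5] toolx [1.   0.03 0.  ]
t 3.45 now f [ -36.  -177.5] z 11.3 q [-0.46  0.18  1.87  0.    1.09  1.08] F [-0.4 -0.2 -0.1] open 0.04993767878749659
```

Emit:
jog_arm(
  moves=[
    [15,0,0,0,0,0],
    [20,0,0,0,0,0],
    [0,-40,0,0,0,0],
    [0,-40,0,0,0,0],
    [10,-30,35,0,0,0],
    [10,0,45,0,0,0],
    [10,0,45,0,0,0],
    [0,0,45,0,0,0],
    [0,0,0,0,0,0],
  ],
  grip=20,
)

```text
t: 4.35
tool_pos: [0.4866, -0.3648, 0.1221]
tool_rot: [-0.024, 2.205, -2.212]
contact_force: [0.9, 0.3, 0.3]
opening: 0.0197
```

```bash
python3 - <<'E'
from h import *
plan([0,-252],110,0)
snap('top','t2.png',(200,115,400,265),4)
E
```

```text
turn [-1.000e-03  1.567e+00 -4.000e-03] shift mm [ 100.6   12.1 -101.8] toolx [-0.03  1.    0.  ]
turn [-4.000e-03 -1.575e+00  1.000e-03] shift mm [-100.6   12.1  101.8] toolx [ 0.03 -1.    0.  ]
t 4.35 now f [-101.8 -352.6] z 122.1 q [-0.77  0.1   1.75 -0.    1.29  0.78] F [0.9 0.3 0.3] open 0.019739713747600866
```

View pics/t2.png

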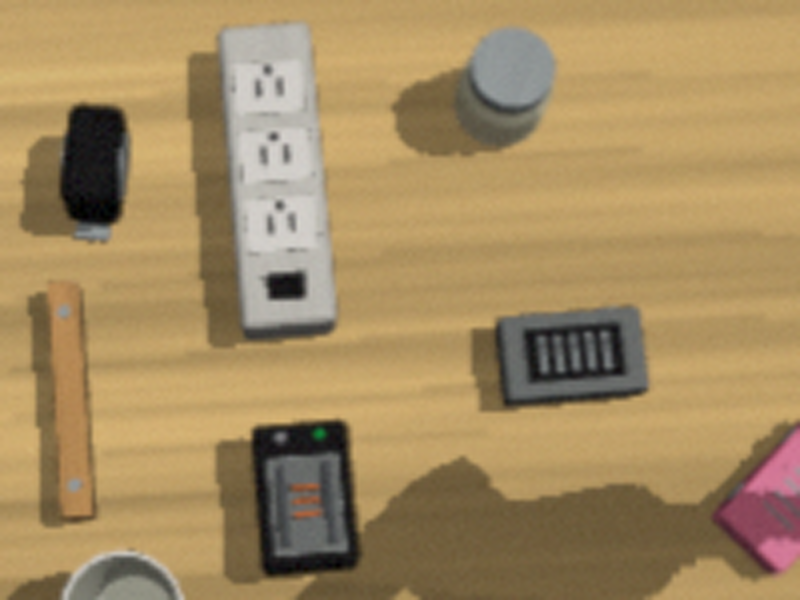

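The case has moved to about (573,356) and now lies parallel to the charger and strip; nothing else has moved.

```bash
python3 - <<'E'
from h import *
m=lambda P:(np.array(P,float)+.5)/4-.5+[200,115]
x,e=fit('top',m([(498,319),(638,308),(647,386),(504,402)]),.054,.09,.028); print(w2f(x),x[2]-Y,e.tolist())
plan([0,-250],8,0)
E
```

```text
[   2.01699478 -174.37337762] 0.003989423112329301 [[1.1, 1.4], [1.6, 0.2], [-2.5, -0.7], [-0.2, -0.9]]
turn [ 1.000e-03  1.568e+00 -2.000e-03] shift mm [ 100.   113.6 -101.7] toolx [-0.03  1.    0.  ]
turn [-2.000e-03 -1.574e+00 -1.000e-03] shift mm [-100.   113.6  101.7] toolx [ 0.03 -1.    0.  ]
t 4.4 now f [-101.7 -350. ] z 121.6 q [-0.76  0.1   1.75  0.    1.29  0.78] F [ 0.8 -0.4 -0.1] open 0.020217095959422556
```

Emit:
jog_arm(
  moves=[
    [0,0,0,0,-0.143,0],
    [0,0,0,0,-0.143,0],
    [0,0,0,0,-0.143,0],
    [0,0,0,0,-0.143,0],
    [0,0,0,0,-0.143,0],
    [0,0,0,0,-0.143,0],
    [0,0,0,0,-0.143,0],
    [0,0,0,0,-0.143,0],
    [0,0,0,0,-0.143,0],
    [0,0,0,0,-0.143,0],
    [0,0,0,0,-0.143,0],
    [0,0,0,0,0,0],
  ],
)

```text
t: 5.6
tool_pos: [0.4871, -0.3585, 0.1212]
tool_rot: [-1.224, 1.185, -1.186]
contact_force: [0.1, -0.4, -0.7]
opening: 0.0198
```

```bash
python3 - <<'E'
from h import *
plan([0,-250],8,0)
E
```

```text
turn [-0.     0.004 -0.   ] shift mm [-96.3 113.2 101.2] toolx [ 0.03 -1.    0.  ]
turn [-1.000e-03 -3.138e+00  1.000e-03] shift mm [  96.3  113.2 -101.2] toolx [-0.03  1.    0.  ]
t 5.6 now f [-101.2 -346.3] z 121.2 q [-0.76  0.1   1.76  0.    1.29 -0.79] F [ 0.1 -0.4 -0.7] open 0.019817981762184658
```

Emit:
jog_arm(
  moves=[
    [-30,0,34,0,0.004,0],
    [-32,0,34,0,0,0],
    [-32,0,33,0,0,0],
    [0,30,0,0,0,0],
    [0,30,0,0,0,0],
    [0,30,0,0,0,0],
    [0,17,0,0,0,0],
    [0,6,0,0,0,0],
    [0,0,0,0,0,0],
  ],
)

```text
t: 6.5
tool_pos: [0.5847, -0.2626, 0.0078]
tool_rot: [-1.222, 1.191, -1.189]
contact_force: [0.8, 0.2, -0.0]
opening: 0.0194
```

```bash
python3 - <<'E'
from h import *
plan([0,-140],8,0)
E
```

```text
turn [ 0.001 -0.002 -0.001] shift mm [-113.2   -0.2    0.9] toolx [ 0.03 -1.    0.  ]
turn [1.00e-03 3.14e+00 1.00e-03] shift mm [113.2  -0.2  -0.9] toolx [-0.03  1.    0.  ]
t 6.5 now f [  -0.9 -253.2] z 7.8 q [-0.54  0.32  1.71  0.    1.11 -0.56] F [ 0.8  0.2 -0. ] open 0.01944170639899961
```

Emit:
jog_arm(
  moves=[
    [-10,0,0,0,0,0],
    [-8,0,0,0,0,0],
    [-4,0,0,0,0,0],
    [-4,0,0,0,0,0],
    [-5,0,0,0,0,0],
    [-6,0,0,0,0,0],
    [-6,0,0,0,0,0],
    [-6,0,0,0,0,0],
    [-6,0,0,0,0,0],
    [-6,0,0,0,0,0],
    [-6,0,0,0,0,0],
    [-6,0,0,0,0,0],
  ],
)

```text
t: 7.7
tool_pos: [0.5829, -0.1894, 0.0082]
tool_rot: [-1.222, 1.189, -1.189]
contact_force: [0.1, -3.2, 2.8]
opening: 0.0204
```

Emit:
jog_arm(
  moves=[
    [-6,0,0,0,0,0],
    [-6,0,0,0,0,0],
    [-6,0,0,0,0,0],
    [-6,0,0,0,0,0],
    [-6,0,0,0,0,0],
    [-4,0,0,0,0,0],
    [-3,0,0,0,0,0],
    [0,0,0,0,0,0],
  ],
)

```text
t: 8.5
tool_pos: [0.5817, -0.1521, 0.008]
tool_rot: [-1.222, 1.19, -1.188]
contact_force: [-0.1, -0.1, 0.3]
opening: 0.02
```

```bash
python3 - <<'E'
from h import *
plan([0,28],8,0)
snap('top','t3.png',(210,145,360,255),5)
E
```

```text
turn [ 0.001 -0.001 -0.001] shift mm [-170.6   -0.     0.7] toolx [ 0.03 -1.    0.  ]
turn [2.000e-03 3.141e+00 1.000e-03] shift mm [170.6  -0.   -0.7] toolx [-0.03  1.    0.  ]
t 8.5 now f [  -0.7 -142.6] z 8.0 q [-0.38  0.23  1.81  0.    1.09 -0.41] F [-0.1 -0.1  0.3] open 0.02002664648249649
```

View pics/t3.png

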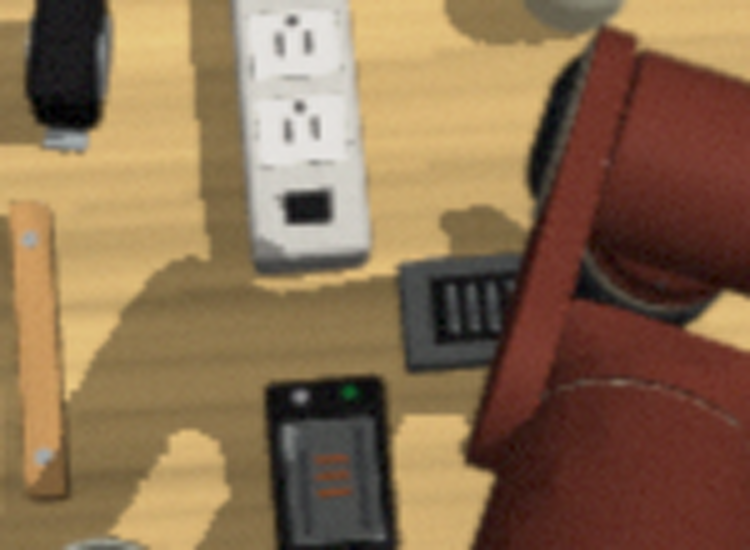

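The case's leading end runs (400,264) to (406,371), just in front of the gap between the strip end (y about 255 to 262) and the charger edge (y about 380).

```bash
python3 - <<'E'
from h import *
m=lambda P:(np.array(P,float)+.5)/5-.5+[210,145]
for P,z in (([(400,264),(406,371)],.028),([(256,263),(370,254),(267,383),(382,377)],.042)):
    for p in px2w('top',m(P),z): print(w2f(p).round(1))
E
```

```text
[ 27.1 -43.6]
[-27.  -41.5]
[30.5 28.3]
[ 30.5 -28.2]
[-29.5  27.6]
[-31.1 -28.6]
```

The case is centred to within 0.5 mm and square, so I'll push on.

Emit:
jog_arm(
  moves=[
    [-4,0,0,0,0,0],
    [-5,0,0,0,0,0],
    [-5,0,0,0,0,0],
    [-5,0,0,0,0,0],
    [-5,0,0,0,0,0],
    [-5,0,0,0,0,0],
    [-5,0,0,0,0,0],
    [-5,0,0,0,0,0],
    [-5,0,0,0,0,0],
    [-5,0,0,0,0,0],
    [-5,0,0,0,0,0],
    [-5,0,0,0,0,0],
  ],
)

```text
t: 9.75
tool_pos: [0.5804, -0.0936, 0.0083]
tool_rot: [-1.222, 1.189, -1.189]
contact_force: [-0.3, -1.1, -0.1]
opening: 0.02
```

Emit:
jog_arm(
  moves=[
    [-5,0,0,0,0,0],
    [-5,0,0,0,0,0],
    [-5,0,0,0,0,0],
    [-5,0,0,0,0,0],
    [-5,0,0,0,0,0],
    [-5,0,0,0,0,0],
    [-5,0,0,0,0,0],
    [-5,0,0,0,0,0],
    [-5,0,0,0,0,0],
    [-5,0,0,0,0,0],
  ],
)

```text
t: 10.75
tool_pos: [0.5791, -0.0436, 0.0083]
tool_rot: [-1.222, 1.189, -1.189]
contact_force: [0.2, -1.7, -0.7]
opening: 0.0201
```

```bash
python3 - <<'E'
from h import *
plan([0,28],8,0)
E
```

```text
turn [-0.    -0.001  0.   ] shift mm [-62.1   0.3   0.4] toolx [ 0.03 -1.    0.  ]
turn [-0.     3.141 -0.   ] shift mm [62.1  0.3 -0.4] toolx [-0.03  1.    0.  ]
t 10.75 now f [ -0.4 -34.1] z 8.3 q [-0.2   0.19  1.86 -0.    1.09 -0.23] F [ 0.2 -1.7 -0.7] open 0.02008685982140955
```

Emit:
jog_arm(
  moves=[
    [-5,0,0,0,0,0],
    [-5,0,0,0,0,0],
    [-5,0,0,0,0,0],
    [-5,0,0,0,0,0],
    [-5,0,0,0,0,0],
    [-5,0,0,0,0,0],
    [-5,0,0,0,0,0],
    [-5,0,0,0,0,0],
    [-5,0,0,0,0,0],
    [-5,0,0,0,0,0],
  ],
)

```text
t: 11.75
tool_pos: [0.5777, 0.0063, 0.0083]
tool_rot: [-1.222, 1.189, -1.189]
contact_force: [-0.2, -1.3, -0.3]
opening: 0.0195
```

Emit:
jog_arm(
  moves=[
    [-2,0,0,0,0,0],
    [-2,0,0,0,0,0],
    [-2,0,0,0,0,0],
    [-1,0,0,0,0,0],
  ],
)

```text
t: 12.15
tool_pos: [0.5776, 0.013, 0.0083]
tool_rot: [-1.222, 1.189, -1.189]
contact_force: [0.3, -2.0, 0.1]
opening: 0.0203
```

Emit:
jog_arm(
  moves=[
    [-1,0,0,0,0,0],
    [-1,0,0,0,0,0],
  ],
)

```text
t: 12.35
tool_pos: [0.5775, 0.0149, 0.0083]
tool_rot: [-1.222, 1.189, -1.189]
contact_force: [-0.3, -1.4, -1.3]
opening: 0.0204
```

Emit:
jog_arm(
  moves=[
    [-1,0,0,0,0,0],
    [-1,0,0,0,0,0],
  ],
)

```text
t: 12.55
tool_pos: [0.5775, 0.0169, 0.0083]
tool_rot: [-1.222, 1.189, -1.189]
contact_force: [-0.6, -1.4, 0.0]
opening: 0.0199
```

Emit:
jog_arm(
  moves=[
    [-1,0,0,0,0,0],
    [-1,0,0,0,0,0],
  ],
)

```text
t: 12.75
tool_pos: [0.5774, 0.019, 0.0083]
tool_rot: [-1.222, 1.189, -1.189]
contact_force: [-0.6, -1.6, -1.4]
opening: 0.0201
```

Emit:
jog_arm(
  moves=[
    [-1,0,0,0,0,0],
  ],
)

```text
t: 12.85
tool_pos: [0.5773, 0.02, 0.0083]
tool_rot: [-1.222, 1.189, -1.189]
contact_force: [0.7, -1.5, 0.1]
opening: 0.0201
```

Emit:
jog_arm(
  moves=[
    [-1,0,0,0,0,0],
  ],
)

```text
t: 12.95
tool_pos: [0.5773, 0.021, 0.0083]
tool_rot: [-1.222, 1.189, -1.189]
contact_force: [0.5, -2.2, 0.6]
opening: 0.02
```

```bash
python3 - <<'E'
from h import *
plan([0,28],8,0)
snap('top','t4.png',(195,150,315,240),6)
E
```

```text
turn [-0.    -0.001 -0.   ] shift mm [2.5 0.3 0.3] toolx [ 0.03 -1.    0.  ]
turn [ 0.     3.141 -0.   ] shift mm [-2.5  0.3 -0.3] toolx [-0.03  1.    0.  ]
t 12.95 now f [-0.3 30.5] z 8.3 q [-0.09  0.18  1.87  0.    1.09 -0.12] F [ 0.5 -2.2  0.6] open 0.01998584976144986
```

View pics/t4.png

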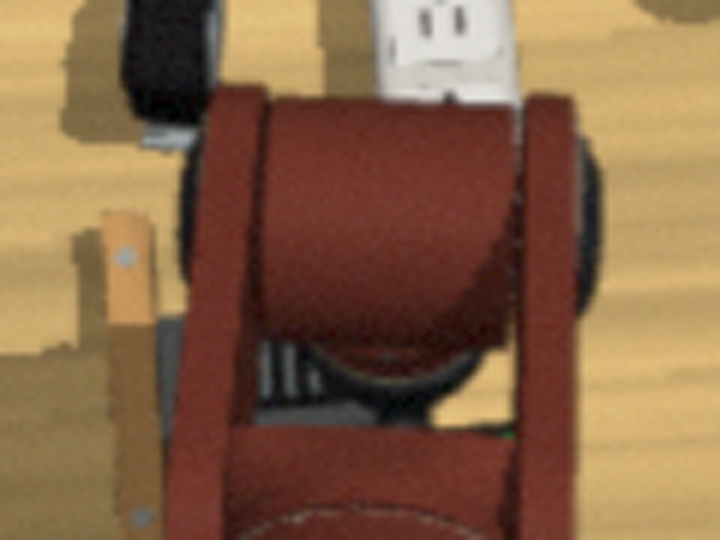

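The case's leading edge is at about x=158, almost touching the batten's right face at x=154 to 160. The force is still only sliding friction (about 2 N). I'll creep on until it rises.

Emit:
jog_arm(
  moves=[
    [-1,0,0,0,0,0],
  ],
)

```text
t: 13.1
tool_pos: [0.5775, 0.0211, 0.0084]
tool_rot: [-1.223, 1.187, -1.191]
contact_force: [0.7, -7.5, -1.6]
opening: 0.0201
```

Emit:
jog_arm(
  moves=[
    [-1,0,0,0,0,0],
  ],
)

```text
t: 13.2
tool_pos: [0.5777, 0.0212, 0.0084]
tool_rot: [-1.225, 1.186, -1.192]
contact_force: [0.2, -10.5, -1.0]
opening: 0.0199
```

Emit:
jog_arm(
  moves=[
    [-1,0,0,0,0,0],
  ],
)

```text
t: 13.3
tool_pos: [0.5776, 0.0212, 0.0084]
tool_rot: [-1.226, 1.185, -1.193]
contact_force: [0.8, -14.6, -1.6]
opening: 0.0199
```

Contact is firm at 15 N with the tool stalled. Now I'll back straight off and go up and away.

Emit:
jog_arm(
  moves=[
    [3,0,0,0,0,0],
    [5,0,0,0,0,0],
    [15,0,0,0,0,0],
    [10,-30,0,0,0,0],
    [0,-45,0,0,0,0],
    [0,-45,0,0,0,0],
    [40,-20,0,0,0,0],
    [45,0,0,0,0,0],
    [45,0,0,0,0,0],
    [45,0,0,0,0,0],
    [30,0,0,0,0,0],
    [0,0,0,0,0,0],
  ],
)

```text
t: 14.5
tool_pos: [0.5832, -0.2183, 0.1485]
tool_rot: [-1.22, 1.192, -1.194]
contact_force: [0.2, 0.3, -0.1]
opening: 0.02
```

```bash
python3 - <<'E'
from h import *
plan([0,28],8,0)
snap('top','t5.png',(195,140,325,250),5)
snap('scene','s5.png',(190,130,390,270),4)
E
```

```text
turn [-0.    -0.006  0.001] shift mm [-236.8  140.5    1.1] toolx [ 0.03 -1.    0.  ]
turn [-1.000e-03  3.136e+00 -1.000e-03] shift mm [236.8 140.5  -1.1] toolx [-0.03  1.    0.  ]
t 14.5 now f [  -1.1 -208.8] z 148.5 q [-0.48  0.11  1.69 -0.    1.34 -0.5 ] F [ 0.2  0.3 -0.1] open 0.02003727044782653
```

View pics/t5.png

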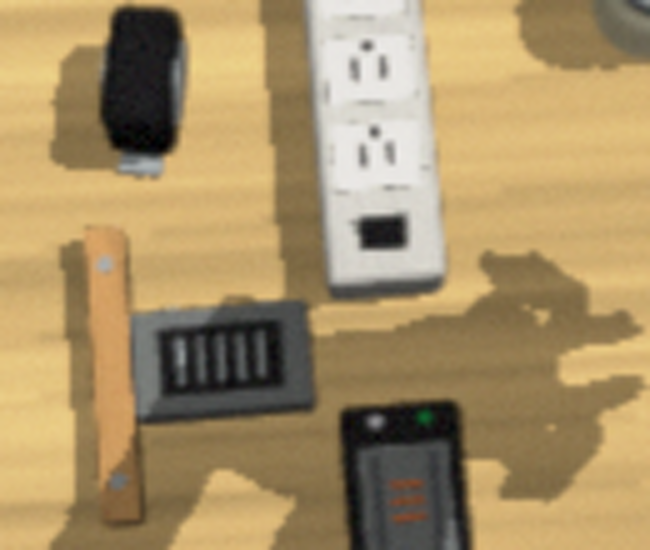

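View pics/s5.png

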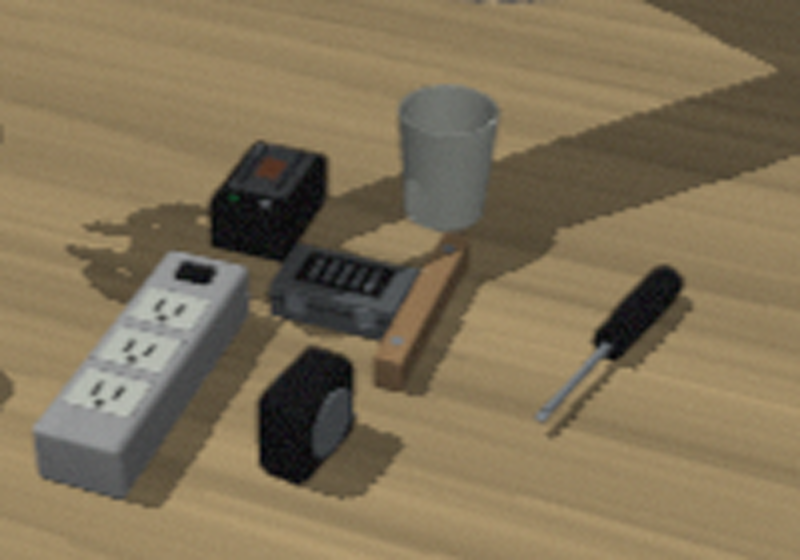

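The case lies flat, its leading end (132 to 140, 315 to 420) against the batten face along its whole width. Its back end (x about 310) is clear of the gap. The cup, tape, jar and screwdriver are where they were, so I'm handing in.

```bash
python3 - <<'E'
from h import *
m=lambda P:(np.array(P,float)+.5)/5-.5+[195,140]
x,e=fit('top',m([(132,313),(305,301),(314,403),(140,420)]),.054,.09,.028); print(w2f(x),x[2]-Y,e.tolist())
print(ctrl.finish_job())
E
```

```text
[ 1.87707457 84.70287639] 0.005638711984302085 [[-0.2, 1.5], [1.3, -1.8], [-1.0, -1.6], [-0.1, 1.9]]
the job is handed in; nothing more can be done
None
```

The bit case is through the gap and lies flat with its leading end against the batten. I handed the job in at about 14.6 s of robot time.

- **How it was done:** I pushed the case sideways about 34 mm with both fingertips to line it up and square it. Then I pushed it straight through with the two fingertips on its back end. I stopped when the force rose from about 2 N of sliding friction to about 15 N and the tool stalled, then backed off.
- **Final position:** In the last pictures the case centre is 84.7 mm past the middle of the gap. That puts its leading end at 129.7 mm, against the batten face I had measured at 129 mm. Its back end is about 10 mm clear of the gap. It is 0.006 rad off square, which is within my measuring error.
- **Bystanders:** The screwdriver, cup and tape measure look unmoved in the last pictures. The jar was only partly in the last view and the pink case was outside it, but both were unmoved after the sideways push. The arm did not go near either of them after that.
- **Checks:** None failed or disagreed.

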